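# Bottom a levelling foot, back it off a quarter turn and hold it

### The job

The footstool lies upside down on the bench with one levelling foot (the black knurled pad with the white paint tick) already started in its leg. Screw that foot in by its rim, clockwise from above, until you feel it bottom out in the leg, then back it off a quarter turn and keep gripping it by the rim so that its lock nut can be run down: finish while holding it there. Leave the loose things on the bench and in the stool alone.

Things in the scene. Friction and masses are not known exactly. Their poses are not given: they have to be found in the camera images.
- foot (a joint): turn of the levelling foot in the leg, rad: 0 = bottomed out (a hard stop, the thread end meets the bottom of the blind insert), grows as the foot is unscrewed (anticlockwise seen from above); it starts between 2.6 and 4.6. M10 thread: the foot rises 1.5 mm per full turn. It turns stiffly (about 0.12 N m) and stays where it is left.
- foot_grip (a point): middle of the foot's pad, on its vertical axis: the point to grip, about 245 mm above the bench. Pad: black disc 44 mm across, 18 mm high (9 mm above and below), grey knurled rim, white paint tick on top. x points along the tick and turns with the foot, z up. Below it a 19 mm lock nut and 10 mm stem go 16 mm down to the leg's end; nothing else is above or within 100 mm beside it.
- stool: upturned wooden footstool on a rubber mat; it does not move. Origin on the bench, straight under the foot's axis. In its own axes its 36 mm square legs stand at (0, 0), (160, 0), (0, -250), (160, -250) mm, ends 220 mm above the bench; seat board 220 x 310 mm under them, upper face 25 mm above the bench. The other three legs have bare brass inserts.
- spare0: spare levelling foot like the other, standing on its 44 mm pad with the stem up, 53 mm tall, on the upturned seat board between the legs; origin: centre of its underside. Leave it alone.
- spare1: spare levelling foot like the other, standing on its 44 mm pad with the stem up, 53 mm tall, on the upturned seat board between the legs; origin: centre of its underside. Leave it alone.
- spare2: spare levelling foot like the other, standing on its 44 mm pad with the stem up, 53 mm tall, on the upturned seat board between the legs; origin: centre of its underside. Leave it alone.
- spanner: steel spanner, 150 mm long along its x, lying on the upturned seat board; origin at its underside. Leave it alone.
- blank: pointed pale wooden blank, about 170 x 50 x 36 mm, on the bench; origin at its underside. Leave it alone.
- offcut: pale wooden block 75 x 50 x 30 mm on the bench; origin: centre of its underside. Leave it alone.
- mallet: carpenter's mallet lying on the bench, head 70 x 120 x 85 mm, handle along its +x, 280 mm long in all; origin: under the middle of the head. Leave it alone.
- glue: white glue bottle with red cap, 60 mm across, 170 mm tall, standing on the bench; origin: centre of its underside. Leave it alone.

How it is judged (in metres and radians):
On the way, in this order (a step that is already met when the one before it is completed fails the run):
1. the foot is screwed in until it bottoms out in the leg (within 0.06 rad of the stop) (value of joint foot below 0.06 rad), for 0.2 s.
2. the foot is backed off a quarter turn (within 15 degrees) and is gripped by its pad (value of joint foot between 1.31 and 1.83 rad and contact force between the fingers and foot above 5 N and distance between the grasp point and foot_grip below 0.026 m), for 0.2 s.
At the end, for the whole second after the job is handed in: The program ends while the fingers still grip the foot's pad (contact force over 5 N, TCP within 26 mm of the pad's middle) and the foot stands still a quarter turn back from the stop: 1.31 to 1.83 rad (all of step 2 and velocity of joint foot between -0.05 and 0.05 rad/s); the arm keeps its last pose, push and grip.
It fails at once if a loose thing on the bench or in the stool is moved by more than 30 mm (distance of any of spare0, spare1, spare2, spanner, blank, offcut, mallet, glue from where it was at the start of the episode above 0.03 m).
It also fails if it takes over 61 s, if anything falls off the work surface, if the arm or the gripper's body presses on something with over 40 N, if the wrist force passes 120 N, or if a joint passes its speed limit or range.

### The arm

A 6-joint arm with a two-finger parallel gripper is mounted at the origin on the work surface. World frame = base frame: x ahead of the robot, y to its left, z up, the work surface at z = 0. Lengths are in m, angles in degrees, forces in N, time in s.
With the tool pointing down it reaches from about 0.4 to 0.825 m from the base axis. Payload 7 kg.
Tool frame: the origin (TCP) lies between the finger pads, 19 mm behind the fingertips; this is the grasp point; z points along the fingers, y is the line along which they close (so a half turn about z gives the same grasp; the last joint's range is limited). The gripper opens to 88 mm and grips with 3 to 60 N. Pads are 19 mm wide; open, the fingers measure 130 mm over their backs; the gripper's body (78 mm by 193 mm) begins 47 mm behind the grasp point.
Start: joints at [-58.837, 20.546, 0.682, 0, -70.136, -16.507], TCP at [0.171, -0.653, 0.245] pointing down, gripper open.
Joint ranges: [-176.03, 176.03], [-82.01, 121.73], [-58.28, 71.71], [-173.87, 95.51], [-174.79, -0.11], [-173.66, 173.66]. Speed limits (degrees/s): [136.94, 136.94, 172.46, 180, 180, 180].

### API

Orientations are given as [roll, pitch, yaw] about the fixed x, y, z axes, in that order (R = Rz(yaw) Ry(pitch) Rx(roll)).
In Python, from plant import r gives the robot as it stands.
- The arm moves only by the tool carry_out, never from a script. Its argument "targets" is a list of rows, each a list of 6 numbers: the shift along the tool's x, y, z scaled (see below), then the turn, a rotation vector about the tool's x, y, z scaled (see below). A call has 1 to 5 rows; each row shifts and turns the commanded pose from where the row before left it, along the tool's axes as they then stand; what a row does not reach is not made up. The controller multiplies each number of a shift by 0.5 m and each number of a turn by 60 degrees. A row lasts 1/8 s, in which the tool goes at most 62.5 mm and 10.7 degrees, less where a joint would pass 70% of its speed; a pose out of reach is approached as far as the arm can. A call with a number of a shift or a turn outside -1 to 1 is refused whole. A call with a gripper value outside its range is refused whole. "hand" is the opening, from 0 (shut) to 1 (fully open), set as the call begins (left out, the last holds). The fingers move at their own pace and stop on an object; "squeeze" is the grip in N (left out, the last holds). Time passes only in rows, so rows that do not move let the fingers close. It gives the time, the measured TCP pose, the force, the opening and the grip force at its end, in the units of the state.
- r.get_state(): the state, without advancing time (a new reading comes with each control period).
- r.capture(name): name is "scene" or "top" or "wrist"; returns the picture (420x560x3 uint8, red, green, blue); there is no depth.
- r.camera_info(name): a dict with "K" (3x3 intrinsics, pixels), "eye" and "attitude" of the camera in the world. Camera axes: x right, y down, z forward; pixel columns grow to the right and rows downward; lengths in m; the calibration is good to about 2 mm. The wrist camera is an equidistant fisheye: a pixel r from the principal point sees the ray r / f radians off the axis. A picture is of the moment at which its call begins: read the wrist's pose just before it. camera_info takes no time and is no camera call; for the wrist camera it gives the pose at the moment of the call.
- r.close_job(): hands the job in; it is judged then, once.
The state is a dict: "time_s": time; "joints": joint angles; "qd": joint speeds; "joint_torque": joint torques, N m; "tcp_pos": TCP position; "eef_rot": TCP orientation; "contact_force": force on the tool from outside, world axes, zero at the start; "moment": the same for the moment, N m; "gripper_width": finger opening in m; "gripper_force": force on a finger pad.
Only numpy, scipy, OpenCV 4.12 (cv2) and the standard library are available. Lean on these libraries where they do the work, as an engineer would, in place of code of your own. Each camera call takes 0.05 s, during which the arm holds its last target. There are 200 camera calls.

## Working session

There is one attempt and no reset: what is moved stays moved. The work goes in short steps, Python scripts to look and compute and a tool call to move; the robot and the scene stay as the last step left them, time stands still between calls to the robot, and variables do not carry over. Pictures are saved under pics/ and viewed, at most 10 in all, crops included, and the job is handed in when it is done.

Besides the shell and the picture viewer there is one more tool, called after "Emit:" by a JSON object that holds its "op" and its "data", one argument or row to a line. carry_out: Moves the arm, as the interface text tells. Its arguments: {"type":"object","properties":{"targets":{"type":"array","items":{"type":"array","items":{"type":"number","minimum":-1,"maximum":1}}},"hand":{"type":"number"},"squeeze":{"type":"number"}},"required":["targets"]}

```bash
mkdir -p pics; ls
python3 - <<'E'
from plant import r
import cv2,numpy as np
s=r.get_state(); print(s)
for n in("scene","top","wrist"):
    i=r.camera_info(n); print(n,i)
    cv2.imwrite(f"pics/{n}0.png",r.capture(n)[:,:,::-1])
E
```

```text
pics
{'time_s': 0.0, 'joints': array([-5.88350432e+01,  2.05896270e+01,  6.33546094e-01, -2.04640307e-02,
       -7.01380338e+01, -1.65058438e+01]), 'qd': array([ 0.04309352, -0.05272796, -0.00217401, -0.02827275, -0.08782296,
       -0.00879629]), 'joint_torque': array([ 2.91819691e-03, -5.82720423e+01,  2.93063146e+01,  6.99763834e+00,
        6.72334674e-03, -1.74332413e-04]), 'tcp_pos': array([ 0.17066133, -0.65257683,  0.24444028]), 'eef_rot': array([ 1.79904298e+02, -8.29695128e-03, -1.65347849e+02]), 'contact_force': array([-0.97587146, -0.21760249,  0.17946879]), 'moment': array([-0.00013327, -0.03899817, -0.00325698]), 'gripper_force': 0.0, 'gripper_width': 0.08758396406480126}
scene {'K': array([[413.72714591,   0.        , 275.47272359],
       [  0.        , 413.72714591, 210.7503092 ],
       [  0.        ,   0.        ,   1.        ]]), 'eye': array([ 1.31143075, -0.40757411,  1.01176793]), 'attitude': array([-134.36288554,   -0.24109135,   62.74614134])}
top {'K': array([[521.56636142,   0.        , 267.23692219],
       [  0.        , 521.56636142, 207.14372047],
       [  0.        ,   0.        ,   1.        ]]), 'eye': array([ 0.35448529, -0.01332295,  1.42195167]), 'attitude': array([-172.08910061,   -1.51852918,  -89.37320279])}
wrist {'K': array([[325.1922621 ,   0.        , 276.48573684],
       [  0.        , 325.1922621 , 208.57168728],
       [  0.        ,   0.        ,   1.        ]]), 'eye': array([ 0.08870637, -0.67380253,  0.38487615]), 'attitude': array([ 1.61931257e+02, -7.67000283e-02,  1.04695794e+02])}
```

View pics/scene0.png

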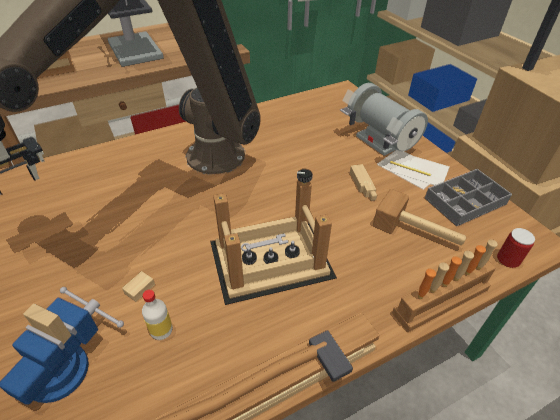

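View pics/top0.png

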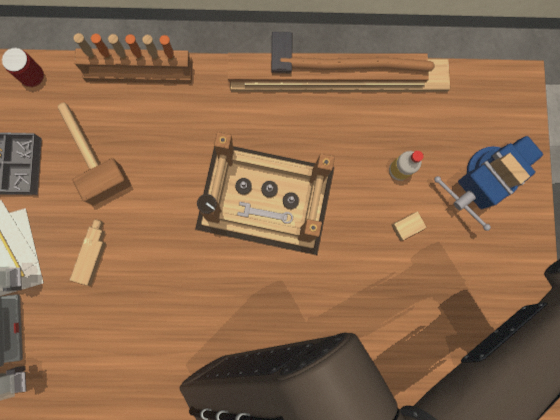

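The foot is the black disc at about (304,176) in scene and (208,206) in top. The spares are around (243–290,185–200) in top. I'll refine both with a zoom and triangulate.

```bash
cat > h.py <<'E'
import numpy as np,cv2
from scipy.spatial.transform import Rotation as R
from plant import r
def ray(n,u,v):
    i=r.camera_info(n);K=i["K"];d=np.array([(u-K[0,2])/K[0,0],(v-K[1,2])/K[1,1],1])
    d=R.from_euler('xyz',i["attitude"],degrees=True).apply(d); return i["eye"],d/np.linalg.norm(d)
def proj(n,p):
    i=r.camera_info(n); q=R.from_euler('xyz',i["attitude"],degrees=True).inv().apply(np.array(p)-i["eye"]); return (i["K"]@(q/q[2]))[:2]
def tri(rays):
    A=sum(np.eye(3)-np.outer(d,d) for e,d in rays);b=sum((np.eye(3)-np.outer(d,d))@e for e,d in rays)
    return np.linalg.solve(A,b)
E
python3 - <<'E'
from h import *
p=tri([ray("scene",304,176),ray("top",208,206)]);print(p,proj("scene",p),proj("top",p))
a=cv2.imread("pics/scene0.png")[150:210,270:340];b=cv2.imread("pics/top0.png")[176:236,173:243]
cv2.imwrite("pics/z.png",np.hstack([cv2.resize(c,(400,343),interpolation=cv2.INTER_NEAREST) for c in(a,b)]))
E
```

```text
[0.52065658 0.09438978 0.24108392] [303.21625032 176.09486536] [207.10096535 205.53706459]
```

View pics/z.png

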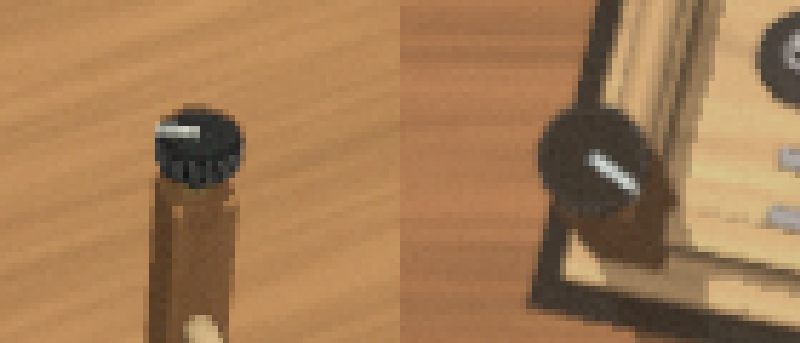

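```bash
cat >> h.py <<'E'
def to(p):
    s=r.get_state();Rt=R.from_euler('xyz',s["eef_rot"],degrees=True);d=Rt.inv().apply(np.array(p)-s["tcp_pos"])
    print("tool shift m",d.round(4),"units",(d/.5).round(4),"j6",s["joints"][5].round(1),"rot",s["eef_rot"].round(2),"mom",s["moment"].round(3),"t",s["time_s"])
E
python3 - <<'E'
from h import *
p=tri([ray("scene",304.5,175.2),ray("top",206.9,203.6)]);print(p,proj("scene",p),proj("top",p))
p[2]=.36;to(p)
E
```

```text
[0.5246214  0.0951425  0.24695031] [304.22894951 175.2338995 ] [206.58899149 203.44013068]
tool shift m [-0.5316  0.6342 -0.1146] units [-1.0631  1.2684 -0.2292] j6 -16.5 rot [ 1.7993e+02 -1.0000e-02 -1.6535e+02] mom [0.001 0.015 0.049] t 0.15
```

Emit:
{"op": "carry_out", "data": {
  "targets": [
    [0, 0, -0.12, 0, 0, 0],
    [0, 0, -0.11, 0, 0, 0],
    [0, 0, 0, 0, 0, -0.1]
  ],
  "hand": 1
}}

```text
time_s: 0.52
tcp_pos: [0.1711, -0.6546, 0.3661]
eef_rot: [-179.5, 0.0, -159.2]
contact_force: [1.0, -0.3, -1.8]
gripper_width: 0.0873
gripper_force: 0.0
```

Emit:
{"op": "carry_out", "data": {
  "targets": [
    [-0.085, 0.082, 0, 0, 0, 0],
    [-0.085, 0.082, 0, 0, 0, 0],
    [-0.085, 0.082, 0, 0, 0, 0],
    [-0.085, 0.082, 0, 0, 0, 0],
    [-0.085, 0.082, 0, 0, 0, 0]
  ]
}}

```text
time_s: 1.15
tcp_pos: [0.2976, -0.3845, 0.3602]
eef_rot: [180.0, 0.0, -159.4]
contact_force: [1.0, -0.4, -0.5]
gripper_width: 0.0878
gripper_force: 0.0
```

Emit:
{"op": "carry_out", "data": {
  "targets": [
    [-0.085, 0.082, 0, 0, 0, 0],
    [-0.085, 0.082, 0, 0, 0, 0],
    [-0.085, 0.082, 0, 0, 0, 0],
    [-0.085, 0.082, 0, 0, 0, 0],
    [-0.085, 0.082, 0, 0, 0, 0]
  ]
}}

```text
time_s: 1.78
tcp_pos: [0.424, -0.1175, 0.3606]
eef_rot: [-180.0, 0.0, -159.3]
contact_force: [1.0, -0.9, 0.2]
gripper_width: 0.0873
gripper_force: 0.0
```

Run:
```python
from h import *
to([.5246,.0951,.36]);print(r.get_state()["joints"].round(1))
```

```text
tool shift m [-0.1691  0.1634  0.0007] units [-0.3383  0.3269  0.0014] j6 -79.7 rot [-1.8000e+02  5.0000e-02 -1.5933e+02] mom [-0.069 -0.208  0.002] t 1.775
[ 10.3  -5.9 -15.5  -0.  -80.3 -79.7]
```

Emit:
{"op": "carry_out", "data": {
  "targets": [
    [-0.113, 0.109, 0, 0, 0, 0],
    [-0.113, 0.109, 0, 0, 0, 0],
    [-0.112, 0.109, 0, 0, 0, 0]
  ]
}}

```text
time_s: 2.15
tcp_pos: [0.5042, 0.0522, 0.3606]
eef_rot: [180.0, 0.0, -159.3]
contact_force: [0.9, -0.6, 0.6]
gripper_width: 0.0878
gripper_force: 0.0
```

Emit:
{"op": "carry_out", "data": {
  "targets": [
    [0, 0, 0, 0, 0, -0.175],
    [0, 0, 0, 0, 0, -0.175],
    [0, 0, 0, 0, 0, -0.175],
    [0, 0, 0, 0, 0, -0.175],
    [0, 0, 0, 0, 0, -0.175]
  ]
}}

```text
time_s: 2.78
tcp_pos: [0.5037, 0.0501, 0.3601]
eef_rot: [180.0, -0.0, -106.5]
contact_force: [-0.4, 0.2, 0.6]
gripper_width: 0.0878
gripper_force: 0.0
```

Emit:
{"op": "carry_out", "data": {
  "targets": [
    [0, 0, 0, 0, 0, -0.175],
    [0, 0, 0, 0, 0, -0.175],
    [0, 0, 0, 0, 0, -0.175],
    [0, 0, 0, 0, 0, -0.175],
    [0, 0, 0, 0, 0, -0.175]
  ]
}}

```text
time_s: 3.4
tcp_pos: [0.5037, 0.05, 0.3601]
eef_rot: [180.0, 0.0, -54.0]
contact_force: [0.4, -0.5, -0.0]
gripper_width: 0.0873
gripper_force: 0.0
```

Run:
```python
from h import *
to([.5246,.0951,.36]);print(r.get_state()["joints"].round(1))
i=r.camera_info("wrist");w=r.capture("wrist")[:,:,::-1];t=r.capture("top")[:,:,::-1]
np.save("w1.npy",np.r_[i["eye"],i["attitude"]]);cv2.imwrite("pics/w1.png",w)
```

```text
tool shift m [-0.0242 -0.0434  0.0001] units [-0.0484 -0.0868  0.0003] j6 8.1 rot [ 1.7998e+02  1.0000e-02 -5.4000e+01] mom [-0.036  0.094 -0.033] t 3.4
[ 27.9   1.2  -8.9  -0.  -80.    8.1]
```

View pics/w1.png

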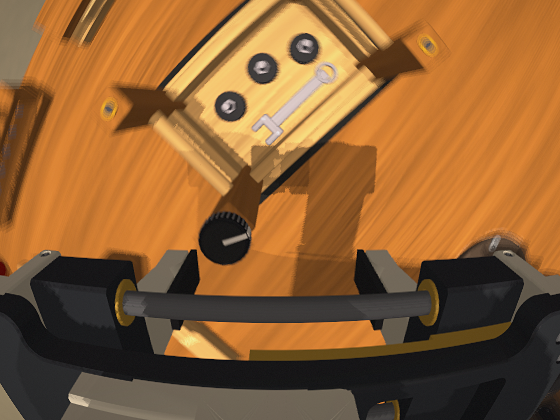

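The wrist view shows the foot pad at (224,238), with its top face centred around (224,240) and the tick pointing right. The other legs are far off. I'll intersect this ray with the others.

```bash
cat >> h.py <<'E'
def wray(e,a,u,v):
    K=r.camera_info("wrist")["K"];x=(u-K[0,2])/K[0,0];y=(v-K[1,2])/K[1,1];t=np.hypot(x,y)
    d=np.array([x/t*np.sin(t),y/t*np.sin(t),np.cos(t)]);return e,R.from_euler('xyz',a,degrees=True).apply(d)
E
python3 - <<'E'
from h import *
w=np.load("w1.npy");W=wray(w[:3],w[3:],224.5,237.5)
for z in(.243,.247,.252):print(W[0]+W[1]*(z-W[0][2])/W[1][2])
a=ray("scene",304.5,175.2);b=ray("top",206.9,203.6)
print(tri([a,b,W]),tri([b,W]),tri([a,W]))
E
```

```text
[0.52479393 0.09780485 0.243     ]
[0.5252389  0.09600573 0.247     ]
[0.52579512 0.09375683 0.252     ]
[0.52489744 0.09531513 0.24725817] [0.52474184 0.0947851  0.24849304] [0.52526653 0.09574162 0.24737691]
```

Emit:
{"op": "carry_out", "data": {
  "targets": [
    [-0.048, -0.087, 0, 0, 0, 0],
    [0, 0, 0, 0, 0, -0.175],
    [0, 0, 0, 0, 0, -0.175],
    [0, 0, 0, 0, 0, -0.175],
    [0, 0, 0, 0, 0, -0.175]
  ]
}}

```text
time_s: 4.12
tcp_pos: [0.5252, 0.0949, 0.3602]
eef_rot: [180.0, 0.0, -12.3]
contact_force: [-0.1, -0.1, -0.1]
gripper_width: 0.0872
gripper_force: 0.0
```

Emit:
{"op": "carry_out", "data": {
  "targets": [
    [0, 0, 0, 0, 0, -0.175],
    [0, 0, 0, 0, 0, -0.175],
    [0, 0, 0, 0, 0, -0.175],
    [0, 0, 0, 0, 0, -0.175],
    [0, 0, 0, 0, 0, -0.175]
  ]
}}

```text
time_s: 4.75
tcp_pos: [0.5252, 0.0949, 0.3602]
eef_rot: [-180.0, 0.0, 40.2]
contact_force: [0.8, -1.6, 0.1]
gripper_width: 0.0873
gripper_force: 0.0
```

Emit:
{"op": "carry_out", "data": {
  "targets": [
    [0, 0, 0, 0, 0, -0.175],
    [0, 0, 0, 0, 0, -0.175],
    [0, 0, 0, 0, 0, -0.175],
    [0, 0, 0, 0, 0, -0.175],
    [0, 0, 0, 0, 0, 0]
  ]
}}

```text
time_s: 5.38
tcp_pos: [0.5252, 0.0949, 0.3602]
eef_rot: [-180.0, 0.0, 81.9]
contact_force: [0.4, 0.1, -0.8]
gripper_width: 0.0872
gripper_force: 0.0
```

Run:
```python
from h import *
to([.5246,.0951,.25]);print(r.get_state()["joints"].round(1))
i=r.camera_info("wrist");w=r.capture("wrist")[:,:,::-1]
np.save("w2.npy",np.r_[i["eye"],i["attitude"]]);cv2.imwrite("pics/w2.png",w)
```

```text
tool shift m [ 1.000e-04 -6.000e-04  1.102e-01] units [ 0.0003 -0.0011  0.2204] j6 140.6 rot [-1.7998e+02  1.0000e-02  8.1870e+01] mom [-0.078  0.039  0.049] t 5.375
[ 31.3   3.9  -5.9  -0.  -80.1 140.6]
```

View pics/w2.png

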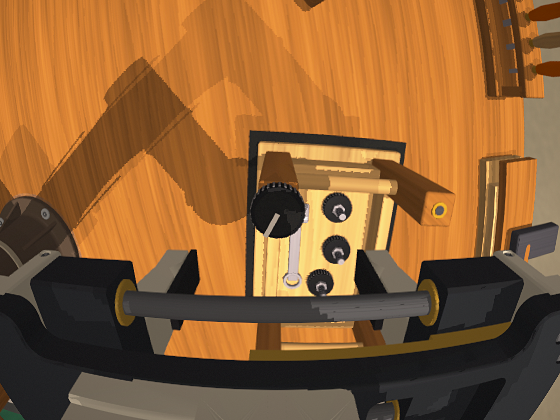

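The pad is at (277,210), centred between the fingers, and all the views agree on (0.525, 0.095, 0.247). I'll descend and grip.

Emit:
{"op": "carry_out", "data": {
  "targets": [
    [0, 0, 0.1, 0, 0, 0],
    [0, 0, 0.08, 0, 0, 0],
    [0, 0, 0.04, 0, 0, 0],
    [0, 0, 0, 0, 0, 0]
  ]
}}

```text
time_s: 5.92
tcp_pos: [0.5245, 0.0945, 0.2489]
eef_rot: [-179.8, 0.1, 81.9]
contact_force: [-0.1, 0.1, 0.9]
gripper_width: 0.0878
gripper_force: 0.0
```

Emit:
{"op": "carry_out", "data": {
  "targets": [
    [0, 0, 0, 0, 0, 0],
    [0, 0, 0, 0, 0, 0],
    [0, 0, 0, 0, 0, 0],
    [0, 0, 0, 0, 0, 0],
    [0, 0, 0, 0, 0, 0]
  ],
  "hand": 0,
  "squeeze": 30
}}

```text
time_s: 6.55
tcp_pos: [0.5258, 0.095, 0.2507]
eef_rot: [179.9, -0.0, 82.2]
contact_force: [9.8, -3.1, -1.9]
gripper_width: 0.0435
gripper_force: 30.0
```

Run:
```python
from h import *
to([.525,.095,.249]);s=r.get_state();print(s["contact_force"],s["gripper_width"],s["gripper_force"])
```

```text
tool shift m [-0.0001 -0.0008  0.0017] units [-0.0002 -0.0015  0.0034] j6 140.8 rot [ 1.7993e+02 -2.0000e-02  8.2160e+01] mom [-1.32  -2.989 -0.04 ] t 6.55
[ 9.79298998 -3.11587236 -1.88643319] 0.043524434976447875 29.983607232570648
```

Emit:
{"op": "carry_out", "data": {
  "targets": [
    [0, 0.002, 0, 0, 0, 0.05],
    [0, 0, 0.0001, 0, 0, 0.1],
    [0, 0, 0.0001, 0, 0, 0.15],
    [0, 0, 0.0001, 0, 0, 0.15],
    [0, 0, 0.0001, 0, 0, 0.15]
  ]
}}

```text
time_s: 7.18
tcp_pos: [0.5256, 0.095, 0.2504]
eef_rot: [-179.9, 0.0, 45.9]
contact_force: [-5.0, 2.5, 4.4]
gripper_width: 0.0432
gripper_force: 30.0
```

Run:
```python
from h import *
to([.525,.095,.249]);s=r.get_state();print(s["contact_force"],s["joints"].round(1),s["gripper_force"])
```

```text
tool shift m [-0.0004 -0.0004  0.0014] units [-0.0009 -0.0008  0.0028] j6 104.6 rot [-1.7994e+02  2.0000e-02  4.5870e+01] mom [0.785 1.932 0.103] t 7.175
[-4.97560707  2.4608144   4.37662526] [ 3.130e+01  7.100e+00 -1.660e+01 -1.000e-01 -6.640e+01  1.046e+02] 29.994125962257385
```

The moment of about 0.10 N m matches the thread friction, so the foot is turning with the fingers. I'll continue.

Emit:
{"op": "carry_out", "data": {
  "targets": [
    [0, 0, 0.0001, 0, 0, 0.15],
    [0, 0, 0.0001, 0, 0, 0.15],
    [0, 0, 0.0001, 0, 0, 0.15],
    [0, 0, 0.0001, 0, 0, 0.15],
    [0, 0, 0.0001, 0, 0, 0.15]
  ]
}}

```text
time_s: 7.8
tcp_pos: [0.5254, 0.0955, 0.2502]
eef_rot: [-179.9, 0.1, 0.9]
contact_force: [-6.9, 3.4, 4.6]
gripper_width: 0.0433
gripper_force: 30.0
```

Emit:
{"op": "carry_out", "data": {
  "targets": [
    [0, 0, 0.0001, 0, 0, 0.15],
    [0, 0, 0.0001, 0, 0, 0.15],
    [0, 0, 0.0001, 0, 0, 0.15],
    [0, 0, 0.0001, 0, 0, 0.15],
    [0, 0, 0, 0, 0, 0]
  ]
}}

```text
time_s: 8.43
tcp_pos: [0.5256, 0.0959, 0.25]
eef_rot: [-179.9, 0.1, -35.0]
contact_force: [-6.8, 5.2, 5.3]
gripper_width: 0.0434
gripper_force: 30.0
```

```bash
cat > s.py <<'E'
from h import *
for k in range(1):
    s=r.get_state();print(s["time_s"],"F",s["contact_force"].round(1),"M",s["moment"].round(2),"yaw",s["eef_rot"][2].round(2),"j6",s["joints"][5].round(1),"tau6",s["joint_torque"][5].round(3),"grip",s["gripper_force"].round(1),s["tcp_pos"].round(4))
E
python3 s.py
```

```text
Traceback (most recent call last):
  File "s.py", line 3, in <module>
    s=r.get_state();print(s["time_s"],"F",s["contact_force"].round(1),"M",s["moment"].round(2),"yaw",s["eef_rot"][2].round(2),"j6",s["joints"][5].round(1),"tau6",s["joint_torque"][5].round(3),"grip",s["gripper_force"].round(1),s["tcp_pos"].round(4))
                                                                                                                                                                                                       ^^^^^^^^^^^^^^^^^^^^^^^^
AttributeError: 'float' object has no attribute 'round'
```

Emit:
{"op": "carry_out", "data": {
  "targets": [
    [0, 0, 0.0001, 0, 0, 0.15],
    [0, 0, 0.0001, 0, 0, 0.15],
    [0, 0, 0, 0, 0, 0.05],
    [0, 0, 0, 0, 0, 0.05],
    [0, 0, 0, 0, 0, 0.05]
  ]
}}

```text
time_s: 9.05
tcp_pos: [0.5258, 0.0961, 0.25]
eef_rot: [-180.0, 0.1, -61.9]
contact_force: [-5.8, 5.8, 4.1]
gripper_width: 0.0431
gripper_force: 30.0
```

```bash
cat > s.py <<'E'
from h import *
s=r.get_state();print(s["time_s"],"F",s["contact_force"].round(1),"M",s["moment"].round(2),"yaw",round(s["eef_rot"][2],2),"j6",s["joints"][5].round(1),"tau6",s["joint_torque"][5].round(3),"grip",round(s["gripper_force"],1),s["tcp_pos"].round(4))
E
python3 s.py
```

```text
9.05 F [-5.8  5.8  4.1] M [2.38 2.05 0.14] yaw -61.91 j6 -3.2 tau6 0.566 grip 30.0 [0.5258 0.0961 0.25  ]
```

Emit:
{"op": "carry_out", "data": {
  "targets": [
    [0, 0, 0, 0, 0, 0.06],
    [0, 0, 0, 0, 0, 0.06],
    [0, 0, 0, 0, 0, 0.06],
    [0, 0, 0, 0, 0, 0.06],
    [0, 0, 0, 0, 0, 0.06]
  ]
}}

```text
time_s: 9.68
tcp_pos: [0.526, 0.0962, 0.2499]
eef_rot: [-180.0, 0.1, -79.9]
contact_force: [-3.3, 7.1, 3.1]
gripper_width: 0.0429
gripper_force: 30.0
```

```bash
python3 s.py
```

```text
9.675 F [-3.3  7.1  3.1] M [2.33 1.61 0.12] yaw -79.93 j6 -21.2 tau6 0.704 grip 30.0 [0.526  0.0962 0.2499]
```

Emit:
{"op": "carry_out", "data": {
  "targets": [
    [0, 0, 0, 0, 0, 0.06],
    [0, 0, 0, 0, 0, 0.06],
    [0, 0, 0, 0, 0, 0.06],
    [0, 0, 0, 0, 0, 0.06],
    [0, 0, 0, 0, 0, 0.06]
  ]
}}

```text
time_s: 10.3
tcp_pos: [0.5262, 0.0962, 0.2498]
eef_rot: [-180.0, 0.1, -97.9]
contact_force: [-2.6, 6.3, 2.8]
gripper_width: 0.0432
gripper_force: 30.0
```

```bash
python3 s.py
```

```text
10.3 F [-2.6  6.3  2.8] M [2.32 1.18 0.09] yaw -97.93 j6 -39.2 tau6 0.704 grip 30.0 [0.5262 0.0962 0.2498]
```

Emit:
{"op": "carry_out", "data": {
  "targets": [
    [0, 0, 0, 0, 0, 0.06],
    [0, 0, 0, 0, 0, 0.06],
    [0, 0, 0, 0, 0, 0.06],
    [0, 0, 0, 0, 0, 0.06],
    [0, 0, 0, 0, 0, 0.06]
  ]
}}

```text
time_s: 10.92
tcp_pos: [0.5264, 0.0961, 0.2498]
eef_rot: [180.0, 0.1, -115.9]
contact_force: [-1.7, 5.6, 1.3]
gripper_width: 0.0434
gripper_force: 30.0
```

```bash
python3 s.py
```

```text
10.925 F [-1.7  5.6  1.3] M [2.06 0.65 0.11] yaw -115.93 j6 -57.2 tau6 0.704 grip 30.0 [0.5264 0.0961 0.2498]
```

Emit:
{"op": "carry_out", "data": {
  "targets": [
    [0, 0, 0, 0, 0, 0.06],
    [0, 0, 0, 0, 0, 0.06],
    [0, 0, 0, 0, 0, 0.06],
    [0, 0, 0, 0, 0, 0.06],
    [0, 0, 0, 0, 0, 0.06]
  ]
}}

```text
time_s: 11.55
tcp_pos: [0.5265, 0.096, 0.2497]
eef_rot: [180.0, 0.1, -133.9]
contact_force: [-0.3, 4.1, 0.5]
gripper_width: 0.0437
gripper_force: 30.0
```

```bash
python3 s.py
```

```text
11.55 F [-0.3  4.1  0.5] M [1.7  0.24 0.07] yaw -133.93 j6 -75.2 tau6 0.703 grip 30.0 [0.5265 0.096  0.2497]
```

Emit:
{"op": "carry_out", "data": {
  "targets": [
    [0, 0, 0, 0, 0, 0.06],
    [0, 0, 0, 0, 0, 0.06],
    [0, 0, 0, 0, 0, 0.06],
    [0, 0, 0, 0, 0, 0.06],
    [0, 0, 0, 0, 0, 0.06]
  ]
}}

```text
time_s: 12.18
tcp_pos: [0.5267, 0.0959, 0.2497]
eef_rot: [179.9, 0.1, -151.9]
contact_force: [-0.4, 3.4, -0.3]
gripper_width: 0.0435
gripper_force: 30.0
```

```bash
python3 s.py
```

```text
12.175 F [-0.4  3.4 -0.3] M [ 1.4  -0.21  0.11] yaw -151.94 j6 -93.2 tau6 0.703 grip 30.0 [0.5267 0.0959 0.2497]
```

Emit:
{"op": "carry_out", "data": {
  "targets": [
    [0, 0, 0, 0, 0, 0.04],
    [0, 0, 0, 0, 0, 0.04],
    [0, 0, 0, 0, 0, 0.04],
    [0, 0, 0, 0, 0, 0.04],
    [0, 0, 0, 0, 0, 0.04]
  ]
}}

```text
time_s: 12.8
tcp_pos: [0.5267, 0.0957, 0.2496]
eef_rot: [179.9, 0.1, -163.9]
contact_force: [0.7, 3.5, -1.4]
gripper_width: 0.0436
gripper_force: 30.0
```

```bash
python3 s.py
```

```text
12.8 F [ 0.7  3.5 -1.4] M [ 1.23 -0.32  0.3 ] yaw -163.9 j6 -105.1 tau6 0.352 grip 30.0 [0.5267 0.0957 0.2496]
```

Emit:
{"op": "carry_out", "data": {
  "targets": [
    [0, 0, 0, 0, 0, 0.04],
    [0, 0, 0, 0, 0, 0.04],
    [0, 0, 0, 0, 0, 0.04],
    [0, 0, 0, 0, 0, 0.04],
    [0, 0, 0, 0, 0, 0.04]
  ]
}}

```text
time_s: 13.42
tcp_pos: [0.5258, 0.0955, 0.2496]
eef_rot: [180.0, -0.0, -175.8]
contact_force: [-3.7, 3.4, 1.7]
gripper_width: 0.0432
gripper_force: 30.0
```

```bash
python3 s.py
```

```text
13.425 F [-3.7  3.4  1.7] M [1.36 1.26 1.03] yaw -175.83 j6 -117.1 tau6 -0.331 grip 30.0 [0.5258 0.0955 0.2496]
```

The moment climbed from 0.1 to 1.03 N m, with the rise starting near yaw −163°, so the foot has bottomed out. I'll hold, then measure the tick here as the zero reference.

Emit:
{"op": "carry_out", "data": {
  "targets": [
    [0, 0, 0, 0, 0, 0.02],
    [0, 0, 0, 0, 0, 0],
    [0, 0, 0, 0, 0, 0]
  ]
}}

```text
time_s: 13.8
tcp_pos: [0.5258, 0.0955, 0.2496]
eef_rot: [180.0, -0.0, -176.9]
contact_force: [-3.3, 4.5, 1.9]
gripper_width: 0.043
gripper_force: 30.0
```

```bash
python3 s.py
python3 - <<'E'
from h import *
i=r.camera_info("wrist");w=r.capture("wrist")[:,:,::-1];t=r.capture("top")[:,:,::-1];s=r.capture("scene")[:,:,::-1]
np.save("w3.npy",np.r_[i["eye"],i["attitude"]])
f=lambda c:cv2.resize(c,(400,300),interpolation=cv2.INTER_NEAREST)
cv2.imwrite("pics/w3f.png",w)
cv2.imwrite("pics/w3.png",np.vstack([np.hstack([f(w[160:340,160:400]),f(w)]),np.hstack([f(t[150:240,150:270]),f(s[130:220,244:364])])]))
E
```

```text
13.8 F [-3.3  4.5  1.9] M [1.39 1.35 0.95] yaw -176.95 j6 -118.2 tau6 -0.985 grip 30.0 [0.5258 0.0955 0.2496]
```

View pics/w3.png

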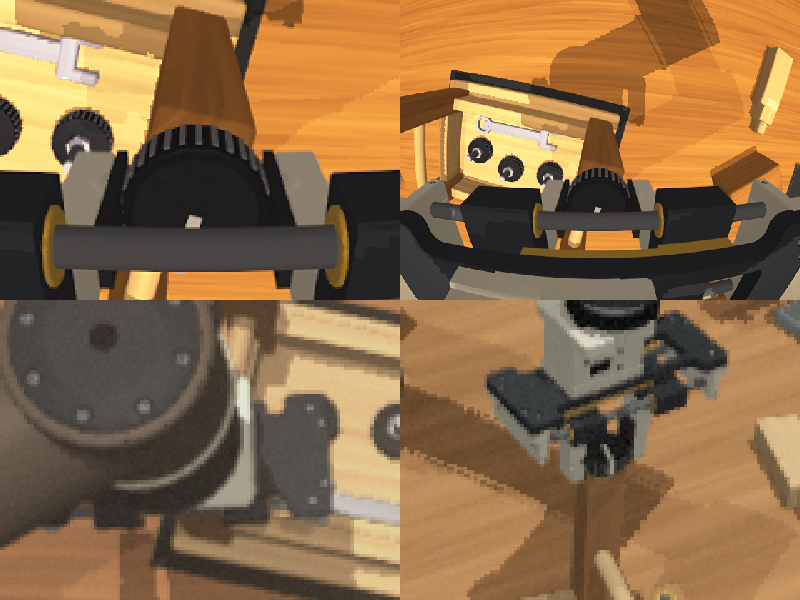

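The tick's inner end shows at about (276,293) in the raw wrist frame, above the crossbar. I'll compute its bearing about the axis against the first views.

```bash
cat >> h.py <<'E'
def tick(img,w,u0,u1,v0,v1,c,z):
    g=img[v0:v1,u0:u1].astype(int);m=(g.min(2)>120).astype(np.uint8)
    n,l,st,ce=cv2.connectedComponentsWithStats(m)
    k=1+np.argmax(st[1:,4]);v,u=np.nonzero(l==k)
    P=np.array([(lambda e,d:(e+d*(z-e[2])/d[2])[:2])(*wray(w[:3],w[3:],a+u0,b+v0)) for a,b in zip(u,v)])
    q=P-c; ax=np.linalg.svd(q-q.mean(0))[2][0]; ax*=np.sign(ax@q.mean(0))
    D=lambda x:np.degrees(np.arctan2(x[1],x[0]))
    print("n",len(u),"px",(ce[k]+[u0,v0]).round(1),"mean",q.mean(0).round(4),"bearing",D(q.mean(0)).round(1),"axis",D(ax).round(1),"radii",np.hypot(*q.T).min().round(4),np.hypot(*q.T).max().round(4))
E
python3 - <<'E'
from h import *
c=np.array([.5253,.0952])
tick(cv2.imread("pics/w1.png"),np.load("w1.npy"),205,255,222,258,c,.256)
tick(cv2.imread("pics/w2.png"),np.load("w2.npy"),255,300,200,238,c,.256)
w=cv2.imread("pics/w3f.png");tick(w,np.load("w3.npy"),250,310,265,297,c,.255)
E
```

```text
n 80 px [235.1 238.9] mean [-0.0068 -0.0074] bearing -132.6 axis -125.2 radii 0.0005 0.0196
n 145 px [268.2 227.5] mean [-0.0085 -0.0102] bearing -129.8 axis -136.1 radii 0.0004 0.0259
n 51 px [275.6 292.5] mean [0.0029 0.0005] bearing 10.7 axis -66.7 radii 0.001 0.0048
```

Emit:
{"op": "carry_out", "data": {
  "targets": [
    [0, 0, 0, 0, 0, -0.017],
    [0, 0, 0, 0, 0, 0]
  ]
}}

```text
time_s: 14.2
tcp_pos: [0.5258, 0.0955, 0.2496]
eef_rot: [179.9, -0.0, -176.0]
contact_force: [-3.5, 3.6, 1.9]
gripper_width: 0.0431
gripper_force: 30.0
```

```bash
python3 s.py
```

```text
14.2 F [-3.5  3.6  1.9] M [1.42 1.28 0.54] yaw -175.95 j6 -117.2 tau6 -0.401 grip 30.0 [0.5258 0.0955 0.2496]
```

Emit:
{"op": "carry_out", "data": {
  "targets": [
    [0, 0, 0, 0, 0, -0.033],
    [0, 0, 0, 0, 0, 0]
  ]
}}

```text
time_s: 14.45
tcp_pos: [0.5258, 0.0955, 0.2496]
eef_rot: [179.9, -0.0, -174.0]
contact_force: [-3.2, 4.1, 1.1]
gripper_width: 0.0431
gripper_force: 30.0
```

```bash
python3 s.py
```

```text
14.45 F [-3.2  4.1  1.1] M [ 1.49  1.27 -0.05] yaw -174.02 j6 -115.3 tau6 0.238 grip 30.0 [0.5258 0.0955 0.2496]
```

Emit:
{"op": "carry_out", "data": {
  "targets": [
    [0, 0, 0, 0, 0, -0.05],
    [0, 0, 0, 0, 0, 0]
  ]
}}

```text
time_s: 14.7
tcp_pos: [0.5258, 0.0955, 0.2496]
eef_rot: [179.9, -0.0, -171.0]
contact_force: [-2.9, 4.2, 2.4]
gripper_width: 0.0433
gripper_force: 30.0
```

```bash
python3 s.py
```

```text
14.7 F [-2.9  4.2  2.4] M [1.47 1.27 0.04] yaw -171.01 j6 -112.2 tau6 0.31 grip 30.0 [0.5258 0.0955 0.2496]
```

The wind-up was only about 2.5°, since the moment fell from 0.95 to 0 by yaw −174. The stop therefore corresponds to yaw ≈ −174 in the present grip, and the target is yaw ≈ −84.

Emit:
{"op": "carry_out", "data": {
  "targets": [
    [0, 0, 0, 0, 0, -0.1],
    [0, 0, -0.0001, 0, 0, -0.15],
    [0, 0, -0.0001, 0, 0, -0.15],
    [0, 0, -0.0001, 0, 0, -0.15],
    [0, 0, -0.0001, 0, 0, -0.15]
  ]
}}

```text
time_s: 15.32
tcp_pos: [0.5258, 0.0953, 0.2498]
eef_rot: [179.9, 0.0, -128.8]
contact_force: [-3.5, 2.2, 1.9]
gripper_width: 0.043
gripper_force: 30.0
```

Emit:
{"op": "carry_out", "data": {
  "targets": [
    [0, 0, -0.0001, 0, 0, -0.15],
    [0, 0, -0.0001, 0, 0, -0.15],
    [0, 0, -0.0001, 0, 0, -0.15],
    [0, 0, 0, 0, 0, -0.15],
    [0, 0, 0, 0, 0, -0.15]
  ]
}}

```text
time_s: 15.95
tcp_pos: [0.5261, 0.0952, 0.25]
eef_rot: [180.0, 0.0, -83.8]
contact_force: [-1.5, 3.1, 1.7]
gripper_width: 0.0431
gripper_force: 30.0
```

Emit:
{"op": "carry_out", "data": {
  "targets": [
    [0, 0, 0, 0, 0, 0],
    [0, 0, 0, 0, 0, 0],
    [0, 0, 0, 0, 0, 0]
  ]
}}

```text
time_s: 16.32
tcp_pos: [0.5261, 0.0952, 0.25]
eef_rot: [180.0, 0.0, -84.2]
contact_force: [-2.2, 4.7, 2.6]
gripper_width: 0.0431
gripper_force: 30.0
```

```bash
python3 s.py
python3 - <<'E'
from h import *
i=r.camera_info("wrist");w=r.capture("wrist")[:,:,::-1];s=r.capture("scene")[:,:,::-1]
np.save("w4.npy",np.r_[i["eye"],i["attitude"]])
cv2.imwrite("pics/w4f.png",w);w3=cv2.imread("pics/w3f.png")
f=lambda c:cv2.resize(c,(400,300),interpolation=cv2.INTER_NEAREST)
cv2.imwrite("pics/w4.png",np.vstack([np.hstack([f(w3[240:330,216:336]),f(w[240:330,216:336])]),np.hstack([f(w),f(s[130:220,244:364])])]))
E
```

```text
16.325 F [-2.2  4.7  2.6] M [1.59 1.29 0.08] yaw -84.19 j6 -25.4 tau6 -0.1 grip 30.0 [0.5261 0.0952 0.25  ]
```

View pics/w4.png

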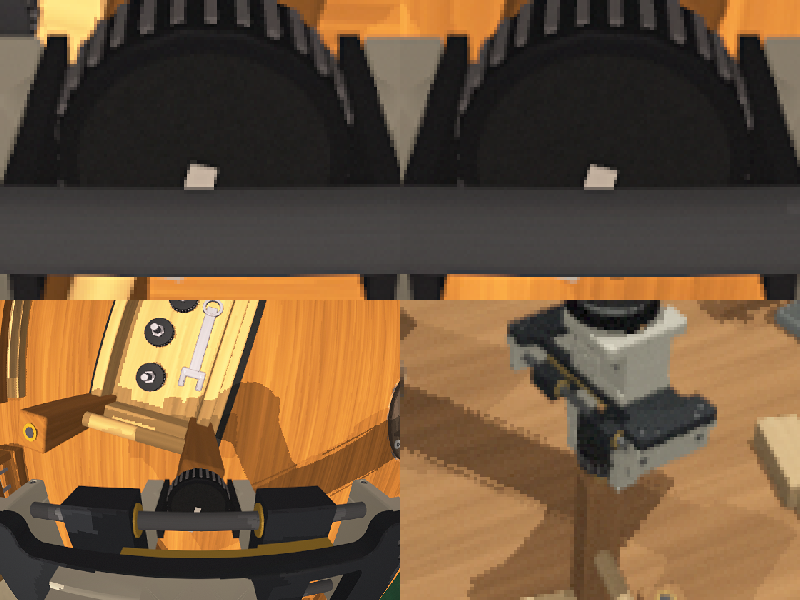

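The tick sits the same in the gripper before and after, at about (201,176) in both crops. So the foot turned with the fingers through about 90°, and it is still gripped at 30 N.

```bash
python3 -c "
from plant import r
print(r.close_job())"
```

```text
the job is handed in; nothing more can be done
None
```

I screwed the foot in until it bottomed out (about 1 N m at the stop), backed it off about 90°, and handed the job in at about 16 s of the 61 s with the pad still gripped at 30 N; no verdict came back.

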